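# Index the footbed table on to its next notch

## Task

Press the round head of the indexing plunger all the way in and, keeping it pressed, push it round so that the table turns clockwise (seen from above); then let the plunger spring fully up into the very next notch, so that the table is locked there, and leave it. Do it with the fingertips, by pressing and pushing only: do not lift anything, keep the footbed lying in its pins on the table, and do not disturb the things on the bench around it.

Things in the scene. Friction and masses are not known exactly. Their poses are not given: they have to be found in the camera images.
- index_base: fixed grey base of the rotary indexing table; origin on the bench under the vertical turning axis. Carries a fixed steel plate (170 mm across, z 29 to 39 mm) with six rim notches 60 degrees apart, 15 mm wide. Feet reach 110 mm from the axis, 16 mm high. The table on it, with footbed and plunger, sweeps a circle of 130 mm radius. Position and yaw vary
- turntable (a joint): angle of the turning table, rad: 0 at the start, where the plunger is locked in a notch; grows clockwise seen from above; the next notch clockwise is at 1.047 (60 degrees). Locked in a notch it has about 0.02 rad of play. Turning it takes about 2 N at the plunger; it stays where it is left
- nest (a point): point on the turning axis, on top of the table's aluminium carrier bar, 61 mm above the bench, where the footbed lies; its -x axis points along the aluminium arm that carries the plunger, its z is up; it turns with the table
- plunger_top (a point): middle of the dished top of the plunger's round black head: 102 mm from the turning axis, 87 mm above the bench when up. Head 54 mm across, flat inside a low rim (3 mm high, 45 mm across inside) that keeps a fingertip from sliding off. It goes round with the table and down with the plunger. Nothing near it is taller: press it straight down
- plunger (a joint): how far the plunger is pressed in, m: 0 up, 0.014 fully down (stop). Spring: 5 N up, 10 N down. A 12 mm round-nosed dog on its stem sits in a notch and locks the table; from 0.011 it is clear under the plate and the table turns. Between notches the plate keeps it down at 0.011; let go within 0.04 rad of a notch it springs up and centres the table
- footbed: cork sandal footbed with tan lining, 200 x 75 x 22 mm, lying loose on the carrier bar between six steel pins (13 mm high); origin under its middle, long axis y, across the plunger arm; its top is 83 mm above the bench
- other_footbed: the second footbed of the pair, same size, lying on the bench; origin under its middle; leave it alone
- brayer: roller with a black rubber roll (36 mm thick, 160 mm long along its y) and a red handle reaching 165 mm to its -x, lying on the bench; origin under the middle of the roll; leave it alone
- glue_jar: closed glue jar, 62 mm across, 85 mm tall, standing on the bench; origin under its middle; leave it alone

How it is judged:
On the way, in this order (a step that is already met when the one before it is completed fails the run):
1. the plunger is pressed in until the dog is clear of the notch (value of joint plunger above 0.01 m), for 0.05 s.
2. with the plunger in, the table has been turned clockwise out of its first notch (value of joint turntable above 0.3 rad and value of joint plunger above 0.008 m), for 0.05 s.
At the end, for the whole second after the job is handed in: The table stands at the next notch clockwise (60 degrees on, within 0.04 rad) with the plunger sprung up (less than 2 mm pressed), at rest, and the footbed still lies flat in its pins (within 12 mm of the middle, 4 mm in height, 0.06 rad of level) (value of joint turntable between 1.007 and 1.087 rad and value of joint plunger below 0.002 m and velocity of joint turntable between -0.05 and 0.05 rad/s and horizontal distance between footbed and nest below 0.012 m and z of footbed in the frame of nest between -0.004 and 0.004 m and angle between footbed's own z axis and vertical below 0.06 rad and linear speed of footbed below 0.02 m/s); the robot touches nothing.
It fails at once if the table is turned anticlockwise by more than 0.2 rad (value of joint turntable below -0.2 rad).
It fails at once if the table is turned well past the next notch (more than 1.4 rad) (value of joint turntable above 1.4 rad).
It fails at once if the footbed is lifted off the table (z of footbed in the frame of nest above 0.012 m).
It fails at once if a thing on the bench (other footbed, brayer, glue jar) is moved by more than 20 mm, lifted or tipped (distance of any of other_footbed, brayer, glue_jar from where it was at the start of the episode above 0.02 m or angle between glue_jar's own z axis and vertical above 0.3 rad).
It also fails if it takes over 38 s, if anything falls off the work surface, if the arm or the gripper's body presses on something with over 40 N, if the wrist force passes 120 N, or if a joint passes its speed limit or range.

## Robot

A 6-joint arm with a two-finger parallel gripper is mounted at the origin on the work surface. World frame = base frame: x ahead of the robot, y to its left, z up, the work surface at z = 0. Lengths are in m, angles in rad, forces in N, time in s.
With the tool pointing down it reaches from about 0.4 to 0.825 m from the base axis. Payload 7 kg.
Tool frame: the origin (TCP) lies at the very end of the fingers, on their centre line; the grasp point (between the pads) lies arm.hold_point_z behind it (arm.hold_point_z is the distance from the TCP to the grasp point, in m); z points along the fingers, y is the line along which they close (so a half turn about z gives the same grasp; the last joint's range is limited). The gripper opens to 88 mm and grips with 3 to 60 N. Pads are 19 mm wide; open, the fingers measure 130 mm over their backs; the gripper's body (78 mm by 193 mm) begins 47 mm behind the grasp point.
Start: joints at [1.588, 0.359, 0.012, 0, -1.224, -0.288], TCP at [0.181, 0.65, 0.227] pointing down, gripper open.
Joint ranges: [-3.07, 3.07], [-1.43, 2.12], [-1.02, 1.25], [-3.03, 1.67], [-3.05, -0], [-3.03, 3.03]. Speed limits (rad/s): [2.39, 2.39, 3.01, 3.14, 3.14, 3.14].

## Interface

Orientations are given as [roll, pitch, yaw] about the fixed x, y, z axes, in that order (R = Rz(yaw) Ry(pitch) Rx(roll)).
In Python, from station import arm, camrig gives the robot as it stands (arm), with the cameras (camrig).
- The arm moves only by the tool advance, called after ">>>" as name(argument=value, ...), one argument or row to a line, values as JSON. Schema: {"type":"object","properties":{"motion":{"type":"object","properties":{"jaw":{"type":"array","items":{"type":"number"},"minItems":1,"maxItems":20},"sx":{"type":"array","items":{"type":"number"},"minItems":1,"maxItems":20},"sy":{"type":"array","items":{"type":"number"},"minItems":1,"maxItems":20},"sz":{"type":"array","items":{"type":"number"},"minItems":1,"maxItems":20},"rz":{"type":"array","items":{"type":"number"},"minItems":1,"maxItems":20}},"additionalProperties":false,"required":["jaw","sx","sy","sz","rz"]},"squeeze":{"type":"number"},"only":{"type":"string"},"quiet":{"type":"boolean"},"lines":{"type":"string"}},"required":["motion"],"additionalProperties":false}. motion is an object with one list for each field, all of the same length, 1 to 20, a row being the entries at one place: jaw (the finger opening in m), sx, sy, sz (the shift in fractions of the full range, 1 being 0.6 m), rz (a turn about the tool's z in parts of the range, where 1.0 means 360 degrees); each row is the pose to reach, as a shift and turn from the pose commanded when the call began, along the tool's axes at that moment; what a row does not reach only later rows make up. A row lasts 1/12 s, in which the tool goes at most 0.0417 m and 0.125 rad, less where a joint would pass 70% of its speed; a pose out of reach is approached as far as the arm can. The fingers move at their own pace and stop on an object; squeeze is the grip in N (left out, the last holds). Time passes only in rows, so rows that do not move let the fingers close. The tool returns the time, the measured TCP pose, the force, the opening and the grip force at its end. only (a regular expression) keeps the lines of the reply that match it, lines (a string "A,B") keeps lines A to B, and quiet returns only ok. Input that does not fit is refused with a message, and nothing moves.
- arm.get_state(): the state, without advancing time (a new reading comes with each control period).
- camrig.grab_frame(name): name is "scene" or "top"; returns the picture (400x640x3 uint8, red, green, blue); there is no depth.
- camrig.camera_params(name): a dict with "fx", "fy", "cx", "cy" (pixels), "D" ([k1, k2, p1, p2, k3] as OpenCV has them; the pictures are not rectified), "T" (4x4, takes a point from camera to world coordinates). Camera axes: x right, y down, z forward; pixel columns grow to the right and rows downward; lengths in m; the calibration is good to about 2 mm. A picture is of the moment at which its call begins. camera_params takes no time and is no camera call.
- arm.job_done(): hands the job in; it is judged then, once.
The state is a dict: "t": time; "q": joint angles; "qd": joint speeds; "joint_efforts": joint torques, N m; "eef_pos": TCP position; "ee_rot": TCP orientation; "force": force on the tool from outside, world axes, zero at the start; "moment": the same for the moment, N m; "width": finger opening in m; "gripper_force": force on a finger pad.
Only numpy, scipy, OpenCV 4.12 (cv2) and the standard library are available. Lean on these libraries where they do the work, as an engineer would, in place of code of your own. Each camera call takes 0.05 s, during which the arm holds its last target. There are 200 camera calls.

## Working session

There is one attempt and no reset: what is moved stays moved. The work goes in short steps, Python scripts to look and compute and a tool call to move; the robot and the scene stay as the last step left them, time stands still between calls to the robot, and variables do not carry over. Pictures are saved under pics/ and viewed, at most 10 in all, crops included, and the job is handed in when it is done.

```bash
ls; mkdir -p pics; python3 - <<'E'
from station import arm, camrig
import cv2
for n in("top","scene"):
    cv2.imwrite(f"pics/{n}0.png",camrig.grab_frame(n)[:,:,::-1]); p=camrig.camera_params(n); print(n,p)
s=arm.get_state();print(s["t"],s["eef_pos"],s["ee_rot"],s["width"],s["force"])
E
```

```text
pics
station.py
top {'fx': 505.81325459771597, 'fy': 505.81325459771597, 'cx': 326.5977057147454, 'cy': 196.9470039472599, 'D': array([0.01461303, 0.        , 0.        , 0.        , 0.        ]), 'T': array([[ 0.01723124, -0.99817074,  0.05795056,  0.54018815],
       [-0.99983304, -0.01755447, -0.00507312, -0.01405417],
       [ 0.00608113, -0.05785347, -0.99830656,  1.46953517],
       [ 0.        ,  0.        ,  0.        ,  1.        ]])}
scene {'fx': 459.4349016959299, 'fy': 459.4349016959299, 'cx': 324.7328698218037, 'cy': 198.3248538549467, 'D': array([-0.00959226,  0.        ,  0.        ,  0.        ,  0.        ]), 'T': array([[ 0.32967334,  0.64352713, -0.69078819,  1.50814738],
       [ 0.94396447, -0.23685541,  0.22984908, -0.31388892],
       [-0.0157028 , -0.72785462, -0.68555166,  0.95237272],
       [ 0.        ,  0.        ,  0.        ,  1.        ]])}
0.1 [0.18046469 0.64998581 0.22571305] [ 3.14010632e+00 -1.46188927e-04 -2.70887797e-01] 0.08782229845381542 [ 0.47005565 -0.58407337 -0.21658533]
```

View pics/top0.png

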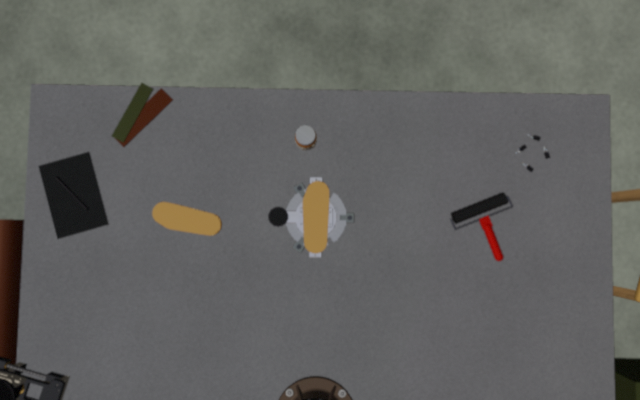

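View pics/scene0.png

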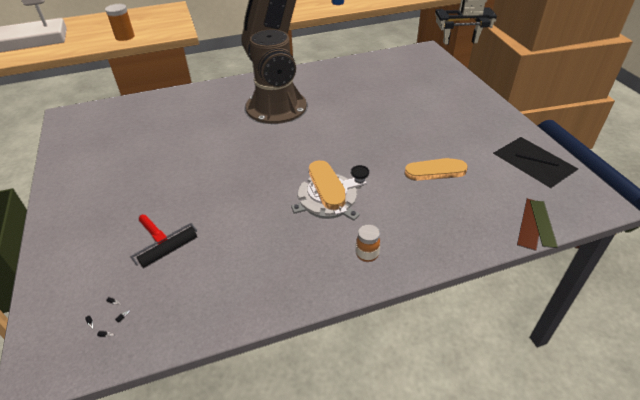

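Top view: the black plunger head is at about (278,216), the footbed and axis at about (316,217), and the jar at (305,136). The scene view shows the head at (360,173). I'll enlarge the table in both.

```bash
python3 - <<'E'
import cv2,numpy as np
a=cv2.imread("pics/top0.png")[170:265,255:365]; b=cv2.imread("pics/scene0.png")[150:230,285:385]
a=cv2.resize(a,None,fx=3.6,fy=3.6*1,interpolation=2);b=cv2.resize(b,None,fx=3.9,fy=3.9,interpolation=2)
h=max(len(a),len(b));f=lambda i:cv2.copyMakeBorder(i,0,h-len(i),0,0,0)
cv2.imwrite("pics/crop0.png",np.hstack([f(a),f(b)]))
E
cat > h.py <<'E'
import numpy as np,cv2
from station import arm, camrig
def world(n,uv,z):
    p=camrig.camera_params(n);K=np.array([[p["fx"],0,p["cx"]],[0,p["fy"],p["cy"]],[0,0,1]])
    x=cv2.undistortPoints(np.array([[uv]],float),K,p["D"])[0,0];T=p["T"]
    d=T[:3,:3]@[*x,1];o=T[:3,3];return (o+d*(z-o[2])/d[2])[:2]
def head(im,box):
    r0,r1,c0,c1=box;m=(im[r0:r1,c0:c1].max(2)<60).astype(np.uint8)
    n,l,s,c=cv2.connectedComponentsWithStats(m);i=1+s[1:,4].argmax();return c[i]+[c0,r0],s[i]
def tool(d):
    from scipy.spatial.transform import Rotation as R
    return R.from_euler("xyz",arm.get_state()["ee_rot"]).as_matrix().T@d
E
python3 - <<'E'
from h import *
for n,b in(("top",(200,232,262,296)),("scene",(160,188,345,375))):
    im=cv2.imread(f"pics/{n}0.png")[:,:,::-1]
    c,s=head(im,b);print(n,c,s,world(n,c,.087 if n=="top" else .082))
im=cv2.imread("pics/top0.png").astype(int)
m=((im[:,:,2]-im[:,:,0]>50)).astype(np.uint8);m[:,:290]=0;m[:,345:]=0;m[:165]=0;m[270:]=0
n,l,s,c=cv2.connectedComponentsWithStats(m);i=1+s[1:,4].argmax();print(c[i],s[i],world("top",c[i],.083))
E
```

```text
top [277.53623188 216.22101449] [  7   7  18  19 276] [0.565392   0.11192444]
scene [359.67195767 171.88359788] [  6   6  18  13 189] [0.55962393 0.11164428]
[315.588125 216.361875] [ 303  181   26   72 1600] [0.56687986 0.00813648]
```

View pics/crop0.png

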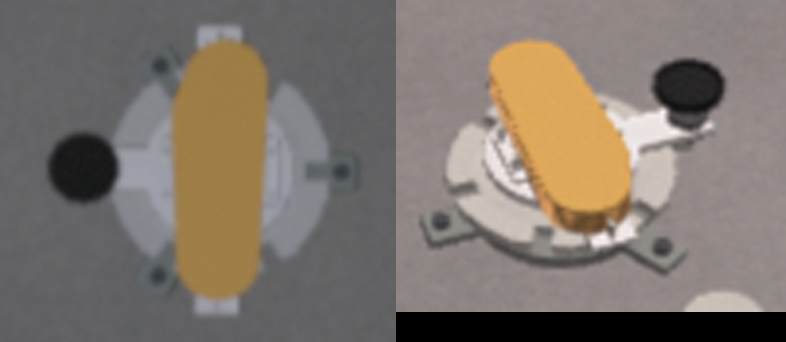

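The crop shows the head round and clear, with the arm along +y from the axis. That puts the head at about (0.565, 0.111) and the axis at about (0.567, 0.009). The target head position, 60° clockwise, is about (0.654, 0.062).

```bash
python3 - <<'E'
from h import *
s=arm.get_state();print(arm.hold_point_z,tool(np.array([.565,.111,.125])-s["eef_pos"]),world("top",(305,133),.085))
E
```

```text
0.0188 [0.51472358 0.4162841  0.10140715] [0.79631749 0.04157334]
```

The manual's scale: shifts go in shares of 0.6 m and turns go in shares of 360 degrees. Converting my numbers, 0.515 m is 0.8583, 0.416 m is 0.6933.

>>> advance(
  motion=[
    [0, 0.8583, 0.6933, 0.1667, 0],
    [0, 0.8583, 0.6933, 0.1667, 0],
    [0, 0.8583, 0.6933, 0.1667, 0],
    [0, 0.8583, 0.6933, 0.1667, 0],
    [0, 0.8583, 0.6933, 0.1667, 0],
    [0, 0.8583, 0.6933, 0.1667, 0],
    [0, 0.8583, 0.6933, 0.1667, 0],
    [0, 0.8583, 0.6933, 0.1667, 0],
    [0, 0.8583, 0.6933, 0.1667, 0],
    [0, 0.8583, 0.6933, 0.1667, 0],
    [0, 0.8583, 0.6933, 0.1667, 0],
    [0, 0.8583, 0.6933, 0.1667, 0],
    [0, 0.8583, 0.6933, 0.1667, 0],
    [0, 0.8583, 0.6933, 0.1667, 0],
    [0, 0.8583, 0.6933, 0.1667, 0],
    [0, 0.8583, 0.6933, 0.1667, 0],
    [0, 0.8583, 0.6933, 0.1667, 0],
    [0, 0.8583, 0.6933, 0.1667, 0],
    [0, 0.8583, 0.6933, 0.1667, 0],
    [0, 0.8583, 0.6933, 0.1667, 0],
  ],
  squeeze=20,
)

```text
refused: motion: the value is not of type 'object' (schema: type "object"). Nothing was moved.
```

The error is about the shape of the input: an object with one list for each field. Fixing that and sending the same move.

>>> advance(
  motion={"jaw": [0, 0, 0, 0, 0, 0, 0, 0, 0, 0, 0, 0, 0, 0, 0, 0, 0, 0, 0, 0], "sx": [0.8583, 0.8583, 0.8583, 0.8583, 0.8583, 0.8583, 0.8583, 0.8583, 0.8583, 0.8583, 0.8583, 0.8583, 0.8583, 0.8583, 0.8583, 0.8583, 0.8583, 0.8583, 0.8583, 0.8583], "sy": [0.6933, 0.6933, 0.6933, 0.6933, 0.6933, 0.6933, 0.6933, 0.6933, 0.6933, 0.6933, 0.6933, 0.6933, 0.6933, 0.6933, 0.6933, 0.6933, 0.6933, 0.6933, 0.6933, 0.6933], "sz": [0.1667, 0.1667, 0.1667, 0.1667, 0.1667, 0.1667, 0.1667, 0.1667, 0.1667, 0.1667, 0.1667, 0.1667, 0.1667, 0.1667, 0.1667, 0.1667, 0.1667, 0.1667, 0.1667, 0.1667], "rz": [0, 0, 0, 0, 0, 0, 0, 0, 0, 0, 0, 0, 0, 0, 0, 0, 0, 0, 0, 0]},
  squeeze=20,
)

```text
t: 1.77
eef_pos: [0.5651, 0.1124, 0.1266]
ee_rot: [-3.142, 0.0, -0.27]
force: [-0.3, -0.0, -0.4]
width: 0.0004
gripper_force: 0.0
```

```bash
python3 - <<'E'
from h import *
s=arm.get_state();print(s["eef_pos"],s["ee_rot"],s["width"],s["force"])
a=camrig.grab_frame("top")[165:265,255:365,::-1];b=camrig.grab_frame("scene")[80:230,285:450,::-1]
cv2.imwrite("pics/c1.png",np.hstack([cv2.resize(a,(396,360),interpolation=2),cv2.resize(b,(396,360),interpolation=2)]))
E
```

```text
[0.56508787 0.11244133 0.12664125] [-3.14152842e+00  9.66080362e-05 -2.70144552e-01] 0.0004105594256570759 [-0.32667935 -0.04978261 -0.39246907]
```

View pics/c1.png

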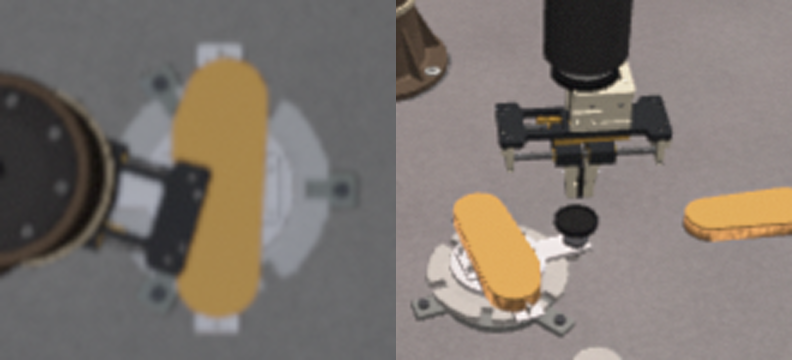

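The scene view shows the fingertips (580,185) centred over the head (577,218). Pressing now.

Scaled: 0.053 m is 0.0883, 0.051 m is 0.085.

>>> advance(
  motion={"jaw": [0, 0, 0, 0, 0, 0, 0, 0, 0, 0], "sx": [0, 0, 0, 0, 0, 0, 0, 0, 0, 0], "sy": [0.0017, 0.0017, 0.0017, 0.0017, 0.0017, 0.0017, 0.0017, 0.0017, 0.0017, 0.0017], "sz": [0.025, 0.05, 0.06, 0.0667, 0.0733, 0.08, 0.085, 0.0883, 0.0883, 0.0883], "rz": [0, 0, 0, 0, 0, 0, 0, 0, 0, 0]},
)

```text
t: 2.7
eef_pos: [0.5665, 0.1116, 0.0753]
ee_rot: [-3.14, -0.002, -0.27]
force: [-1.5, 0.3, 7.3]
width: 0.0006
gripper_force: 4.1
```

Scaled: 0.003 m is 0.005, 0.002 m is 0.0033.

>>> advance(
  motion={"jaw": [0, 0, 0, 0, 0], "sx": [0, 0, 0, 0, 0], "sy": [0, 0, 0, 0, 0], "sz": [0.0017, 0.0033, 0.005, 0.005, 0.005], "rz": [0, 0, 0, 0, 0]},
)

```text
t: 3.12
eef_pos: [0.5674, 0.1117, 0.0732]
ee_rot: [-3.139, -0.004, -0.269]
force: [-1.6, -0.3, 11.6]
width: 0.0005
gripper_force: 5.9
```

```bash
python3 - <<'E'
from h import *
for k in range(1,16):
    a=.08*k; print(round(a,2),tool(np.array([.1025*np.sin(a),.1025*(np.cos(a)-1),0])).round(4))
E
```

```text
0.08 [ 0.008  -0.0019  0.    ]
0.16 [ 0.0161 -0.0031  0.0001]
0.24 [ 0.0243 -0.0037  0.0001]
0.32 [ 0.0325 -0.0036  0.0001]
0.4 [ 0.0406 -0.0028  0.0002]
0.48 [ 0.0487 -0.0014  0.0002]
0.56 [0.0566 0.0006 0.0002]
0.64 [0.0644 0.0033 0.0003]
0.72 [0.0719 0.0065 0.0003]
0.8 [0.0791 0.0104 0.0003]
0.88 [0.086  0.0148 0.0003]
0.96 [0.0926 0.0198 0.0003]
1.04 [0.0987 0.0253 0.0004]
1.12 [0.1043 0.0312 0.0004]
1.2 [0.1095 0.0376 0.0004]
```

Scaled: 0.086 m is 0.1433, 0.083 m is 0.1383.

>>> advance(
  motion={"jaw": [0, 0, 0, 0, 0, 0, 0, 0, 0, 0, 0, 0, 0, 0, 0], "sx": [0.0067, 0.0133, 0.0267, 0.04, 0.0542, 0.0677, 0.0812, 0.0943, 0.1073, 0.1198, 0.1318, 0.1383, 0.1433, 0.1433, 0.1433], "sy": [-0.0017, -0.0033, -0.005, -0.0062, -0.006, -0.0047, -0.0023, 0.001, 0.0055, 0.0108, 0.0173, 0.0213, 0.0247, 0.0247, 0.0247], "sz": [0.0017, 0.0017, 0.0017, 0.0017, 0.0017, 0.0017, 0.0017, 0.0017, 0.0017, 0.0017, 0.0017, 0.0017, 0.0017, 0.0017, 0.0017], "rz": [0, 0, 0, 0, 0, 0, 0, 0, 0, 0, 0, 0, 0, 0, 0]},
)

```text
t: 4.37
eef_pos: [0.6475, 0.0742, 0.0732]
ee_rot: [-3.139, -0.006, -0.269]
force: [0.2, -0.9, 14.0]
width: 0.0006
gripper_force: 6.5
```

```bash
python3 - <<'E'
from h import *
a=camrig.grab_frame("top")[165:265,255:375,::-1];b=camrig.grab_frame("scene")[100:230,275:425,::-1]
cv2.imwrite("pics/t2.png",a);cv2.imwrite("pics/c2.png",np.hstack([cv2.resize(a,(396,330),interpolation=2),cv2.resize(b,(396,330),interpolation=2)]))
E
```

```text
(no output)
```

View pics/c2.png

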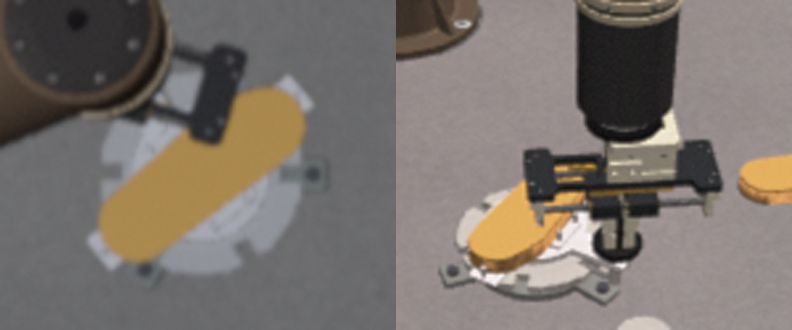

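The bar ends at (297,92) and (105,250) put the table at about 50.5° (0.88 rad), so it is tracking the TCP, and the footbed is in place. I'll push on to about 1.04.

Scaled: 0.0128 m is 0.0213, 0.011 m is 0.0183.

>>> advance(
  motion={"jaw": [0, 0, 0, 0, 0, 0, 0], "sx": [0.005, 0.01, 0.015, 0.0183, 0.0213, 0.0213, 0.0213], "sy": [0.0038, 0.0078, 0.0122, 0.015, 0.0178, 0.0178, 0.0178], "sz": [0, 0, 0, 0, 0, 0, 0], "rz": [0, 0, 0, 0, 0, 0, 0]},
)

```text
t: 5.05
eef_pos: [0.6568, 0.0606, 0.0733]
ee_rot: [-3.139, -0.006, -0.269]
force: [0.1, -0.6, 12.4]
width: 0.0003
gripper_force: 6.4
```

```bash
python3 - <<'E'
from h import *
a=camrig.grab_frame("top")[:,:,::-1];cv2.imwrite("pics/t3.png",a)
cv2.imwrite("pics/c3.png",cv2.resize(a[165:265,255:375],(720,600),interpolation=2))
p=np.array(arm.get_state()["eef_pos"][:2])-[.567,.009];print(np.arctan2(*p),np.hypot(*p))
def ang(f,off):
    im=cv2.imread(f).astype(int);m=(im[:,:,2]-im[:,:,0]>50)
    y,x=np.nonzero(m);x=x+off[0];y=y+off[1];k=(abs(x-316)<45)&(abs(y-217)<45)
    c=cv2.minAreaRect(np.float32(np.c_[x,y][k]));return c
for f,o in(("top0",(0,0)),("t2",(255,165)),("t3",(0,0))):print(f,ang(f"pics/{f}.png",o))
E
```

```text
1.049572048396536 0.10353967410931957
top0 ((315.5, 216.5), (71.0, 25.0), 90.0)
t2 ((315.1600036621094, 216.3800048828125), (24.799999237060547, 71.0), 53.13010025024414)
t3 ((315.0286560058594, 216.5543212890625), (24.934738159179688, 71.16841125488281), 62.1759033203125)
```

View pics/c3.png

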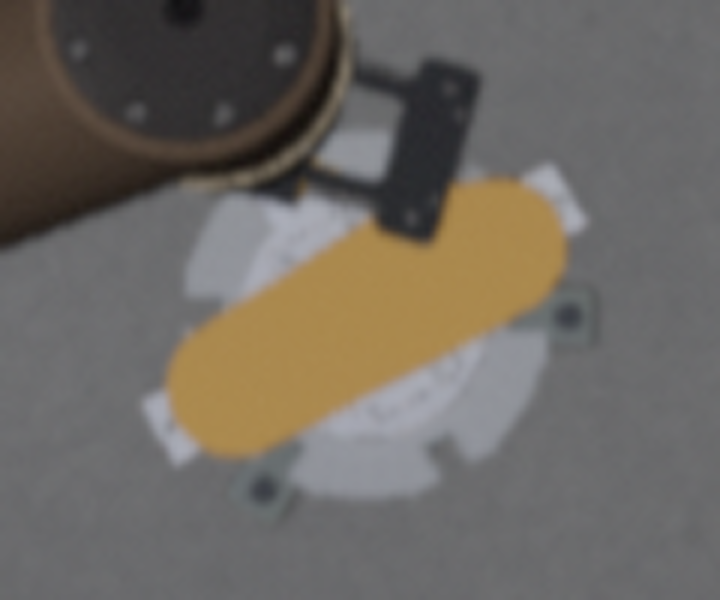

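The bar ends at (570,193) and (162,434) give about 59.4°, and the TCP angle is 1.05 rad. I'll ease up and check that the spring follows.

Scaled: -0.009 m is -0.015, -0.004 m is -0.0067.

>>> advance(
  motion={"jaw": [0, 0, 0, 0, 0, 0], "sx": [0, 0, 0, 0, 0, 0], "sy": [0, 0, 0, 0, 0, 0], "sz": [-0.0033, -0.0067, -0.01, -0.0133, -0.015, -0.015], "rz": [0, 0, 0, 0, 0, 0]},
)

```text
t: 5.6
eef_pos: [0.6566, 0.0608, 0.0815]
ee_rot: [-3.139, -0.006, -0.269]
force: [2.7, -0.5, 5.5]
width: 0.0005
gripper_force: 3.0
```

The spring still pushes up with 5.5 N at 5.5 mm depth, so the dog is in the notch. Next I'll lift clear and look.

Scaled: -0.2 m is -0.3333, -0.18 m is -0.3.

>>> advance(
  motion={"jaw": [0, 0, 0, 0, 0, 0, 0, 0, 0, 0, 0, 0, 0, 0, 0, 0], "sx": [0, 0, 0, 0, 0, 0, 0, -0.05, -0.1, -0.15, -0.2, -0.25, -0.2667, -0.2667, -0.2667, -0.2667], "sy": [0, 0, 0, 0, 0, 0, 0, -0.05, -0.1, -0.15, -0.2, -0.25, -0.3, -0.3333, -0.3333, -0.3333], "sz": [-0.005, -0.01, -0.0167, -0.0333, -0.0833, -0.15, -0.2167, -0.2167, -0.2167, -0.2167, -0.2167, -0.2167, -0.2167, -0.2167, -0.2167, -0.2167], "rz": [0, 0, 0, 0, 0, 0, 0, 0, 0, 0, 0, 0, 0, 0, 0, 0]},
)

```text
t: 6.93
eef_pos: [0.5519, 0.296, 0.2081]
ee_rot: [3.14, 0.001, -0.269]
force: [0.1, 0.1, -0.3]
width: 0.0007
gripper_force: 0.0
```

```bash
python3 - <<'E'
from h import *
n={k:camrig.grab_frame(k)[:,:,::-1] for k in("top","scene")}
a=n["top"][165:265,255:375];b=n["scene"][130:240,285:417]
cv2.imwrite("pics/c4.png",np.hstack([cv2.resize(a,(396,330),interpolation=2),cv2.resize(b,(396,330),interpolation=2)]))
for k,bx,z in(("top",(175,225,270,320),.087),("scene",(165,215,340,385),.087)):
    c,s=head(n[k],bx);w=world(k,c,z);print(k,c,s,w,np.arctan2(*(w-[.567,.009])))
E
```

```text
top [296.19850187 184.2247191 ] [ 17   1  19  18 267] [0.65389961 0.06282729] 1.016220191984329
scene [355.62100457 194.97716895] [  7  23  18  15 219] [0.652925   0.06086411] 1.0277358530037606
```

View pics/c4.png

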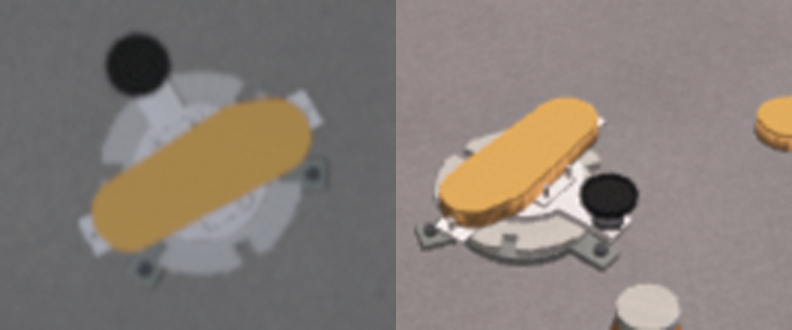

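The head sits at (654, 62) mm in both views, which is the target at full height. The footbed is lying in its pins and nothing is touching. Handing in.

```bash
python3 -c "
from station import arm, camrig
print(arm.job_done())"
```

```text
the job is handed in; nothing more can be done
None
```

The table was turned one notch clockwise (about 60° in the camera images), with the plunger sprung up in that notch, the footbed still in its pins and the arm clear; I handed the job in at about 7 s, and no verdict was returned.

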